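Clip the record sheet to its board

TASK

At the vaccination table, take the large spring clip off the storage rail and clip it from above onto the top edge of the wide board that carries the record sheet, at the middle of that edge, so that it grips board and sheet, upright and squarely, and let go of it. Leave the small clip on its rail.

Things in the scene. Friction and masses are not known exactly. Their poses are not given: they have to be found in the camera images.
- clip_coil (a point): Large black spring clip, 80 g. Point: middle of its spring coil, the hinge. y along the coil and the edge gripped, x across, z up. Two handles, 35 mm wide (y), rise in a V to 40 mm above the coil, 44 mm apart over their outsides at the top. Squeezed along x like a clothes peg (9 N), they stop firmly, upright, 20 mm apart, with the jaws open; any firm grip does it. Let go, the jaws close.
- clip_lips (a point): Point between the large clip's rubber lips, 45 mm below the coil; axes as the coil's. The lips are 44 mm wide (y), 10 mm high (5 mm above and below this point); squeezed handles open them to about 30 mm, released they grip with about 4 N. Parked on the rail, an upright aluminium fin 6 mm thick, 240 mm long, 85 mm high; the lips overlap it by 20 mm.
- board_edge (a point): Middle of the top edge of the wide upright board: brown wood, 180 mm wide, 6 mm thick, white record sheet on both faces, fixed to the table. The point lies on top of the edge, 125 mm above the table; y along the edge, x across it, z up. The narrow bare panel (100 mm wide, no sheet, same height) standing nearby is not wanted.
- small_clip_coil (a point): Small black spring clip on the same rail, of the same form at about 0.6 of the size (22 mm wide, handles reaching 24 mm above the coil); to be left alone. The point is the middle of its coil; axes as the large clip's.

How it is judged (in metres and radians):
At the end, for the whole second after the job is handed in: The large clip is clamped, at rest, on the wide board's top edge: its coil within 20 mm of the middle along it, 15 mm across it and 0 to 44 mm above it (lips overlap the edge by 6 mm or more), leaning under 15 degrees, in line within 11 degrees, pressing on the board with over 2 N (y of clip_coil in the frame of board_edge between -0.02 and 0.02 m and x of clip_coil in the frame of board_edge between -0.015 and 0.015 m and z of clip_coil in the frame of board_edge between 0 and 0.044 m and angle between clip_coil's own z axis and vertical below 0.26 rad and angle between the y axis of clip_coil and the y axis of board_edge, either way round below 0.2 rad and contact force between clip and board above 2 N and linear speed of clip below 0.02 m/s); the robot touches nothing.
It fails at once if the small clip is moved more than 25 mm (distance of small_clip_coil from where it was at the start of the episode above 0.025 m).
It also fails if it takes over 35 s, if anything falls off the work surface, if the arm or the gripper's body presses on something with over 40 N, if the wrist force passes 120 N, or if a joint passes its speed limit or range.

ROBOT

A 7-joint arm with a two-finger parallel gripper is mounted at the origin on the work surface. World frame = base frame: x ahead of the robot, y to its left, z up, the work surface at z = 0. Lengths are in mm, angles in rad, forces in N, time in s.
With the tool pointing down it reaches from about 400 to 875 mm from the base axis. Payload 4.4 kg.
Tool frame: the origin (TCP) lies midway between the tips of the shut fingers; the grasp point (between the pads) lies 19 mm behind it; z points along the fingers, y is the direction in which the jaws open and shut (so a half turn about z gives the same grasp; the last joint's range is limited). The gripper opens to 85 mm and grips with 20 to 120 N. Pads are 22 mm wide; open, the fingers measure 114 mm over their backs; the gripper's body (76 mm by 85 mm) begins 54 mm behind the grasp point. The pads swing forward as they close: fully open they stand 13 mm farther back than shut.
Start: joints at [1.103, 0.628, 0.038, 1.517, -0.027, 0.996, -0.02], TCP at [254.227, -598.236, 231.313] pointing down, gripper open.
Joint ranges: [-3.06, 3.06], [-0.37, 2.12], [-1.25, 1.32], [0.18, 2.47], [-1.1, 4.24], [0.23, 1.98], [-2.94, 2.94]. Speed limits (rad/s): [2.57, 2.57, 3.14, 3.14, 3.14, 3.14, 3.14].

INTERFACE

Orientations are given as [roll, pitch, yaw] about the fixed x, y, z axes, in that order (R = Rz(yaw) Ry(pitch) Rx(roll)).
In Python, from station import robot gives the robot as it stands.
- The arm moves only by the tool arm_command, never from a script. Its argument "rows" is a list of rows, each an object with "linear": the shift along the tool's x, y, z scaled (see below), a list of three; "angular": the turn, a rotation vector about the tool's x, y, z scaled (see below), a list of three; "gripper": the closure, from -1 (fully open) to 1 (shut). In form: [{"linear": [x, y, z], "angular": [wx, wy, wz], "gripper": gripper}, ...]. A call has 1 to 20 rows; each row shifts and turns the commanded pose from where the row before left it, along the tool's axes as they then stand; what a row does not reach is not made up. The controller multiplies each number of a shift by 30 mm and each number of a turn by 0.08 rad. A row lasts 1/12 s, in which the tool goes at most 41.7 mm and 7.16 degrees, less where a joint would pass 70% of its speed; a pose out of reach is approached as far as the arm can. A call with a number of a shift or a turn outside -1 to 1 is refused whole. A call with a gripper value outside its range is refused whole. The fingers move at their own pace and stop on an object; "force" is the grip in N (left out, the last holds). Time passes only in rows, so rows that do not move let the fingers close. It gives the time, the measured TCP pose, the force and the opening at its end, in the units of the state.
- robot.get_obs(): the state, without advancing time (a new reading comes with each control period).
- robot.snapshot(name): name is "side" or "top" or "wrist"; returns (picture, depth): 480x640x3 uint8, red, green, blue; 480x640 float32, mm along the optical axis (not along the pixel's ray), 0 where there is no reading.
- robot.camera_info(name): a dict with "fovy" (degrees; the focal length in pixels is half the picture's height over the tangent of half this angle, whatever the lens; pixels are square), "cx", "cy" (the principal point, pixels), "rvec" (rotation vector, rad) and "tvec" (3), from world to camera coordinates, as OpenCV has them; the wrist camera has in their place "mount" (4x4, takes a point from camera to tool coordinates, whose origin is the TCP and whose axes are the flange's). Camera axes: x right, y down, z forward; pixel columns grow to the right and rows downward; lengths in mm; the calibration is good to about 2 mm. The wrist camera is an equidistant fisheye: a pixel r from the principal point sees the ray r / f radians off the axis. A picture is of the moment at which its call begins: read the wrist's pose just before it. camera_info takes no time and is no camera call.
- robot.job_done(): hands the job in, once; it reports no verdict.
Trained networks look in the newest picture that a camera, given by its name, has taken for a name from the list of things; names that differ only in an ending like _2 or _b are one class to them, and where a whole thing is asked for, a point or a joint stands for the part that bears it (a point fixed in the world has none). Each returns a list of dicts, best first, with "score" (0 to 1); they miss things now and then, are a little off and sometimes report something else, mostly with a low value. They report only what shows in the picture. A call takes as long as a camera call.
- robot.search_frame(camera, query): "point" ([x, y, z] in mm, in the coordinates of the camera as it stood for that picture, good to about 4 mm: the middle of the surface that is visible of it).
The state is a dict: "t": time; "joint_positions": joint angles; "joint_velocities": joint speeds; "joint_efforts": joint torques, N m; "tool_pos": TCP position; "tool_rot": TCP orientation; "wrist_force": force on the tool from outside, world axes, zero at the start; "moment": the same for the moment, N m; "opening": finger opening in mm.
Only numpy, scipy, OpenCV 4.12 (cv2) and the standard library are available. Lean on these libraries where they do the work, as an engineer would, in place of code of your own. Each camera call takes 0.05 s, during which the arm holds its last target.

## Working session

There is one attempt and no reset: what is moved stays moved. The work goes in short steps, Python scripts to look and compute and a tool call to move; the robot and the scene stay as the last step left them, time stands still between calls to the robot, and variables do not carry over. Pictures are saved under pics/ and viewed, and the job is handed in when it is done.

Besides the shell and the picture viewer there is one more tool, called after ">>>" as name(argument=value, ...) on one line, values as JSON. arm_command: Moves the arm, as the interface text tells. Its arguments: {"type":"object","properties":{"rows":{"type":"array","items":{"type":"object","properties":{"linear":{"type":"array","items":{"type":"number","minimum":-1,"maximum":1}},"angular":{"type":"array","items":{"type":"number","minimum":-1,"maximum":1}},"gripper":{"type":"number"}}}},"force":{"type":"number"}},"required":["rows"]}

```bash
mkdir -p pics; ls
cat > h.py <<'E'
import numpy as np, cv2
from station import robot
from scipy.spatial.transform import Rotation as R
def cam(name):
    i=robot.camera_info(name); f=240/np.tan(np.radians(i['fovy'])/2); return i,f
def c2w(name,p):
    i,f=cam(name); Rm=cv2.Rodrigues(np.array(i['rvec'],float))[0]
    return (np.asarray(p)-np.array(i['tvec']).ravel())@Rm
def cloud(name,depth):
    i,f=cam(name); v,u=np.mgrid[:480,:640]
    P=np.dstack([(u-i['cx'])/f*depth,(v-i['cy'])/f*depth,depth]).reshape(-1,3)
    return c2w(name,P).reshape(480,640,3)
def save(n,im): cv2.imwrite('pics/'+n+'.png',im[:,:,::-1])
E
python3 - <<'E'
from h import *
o=robot.get_obs(); print(o['t'],o['tool_pos'],o['tool_rot'],o['opening'])
for n in('top','side'):
    im,d=robot.snapshot(n); save(n+'0',im); np.save(n+'0.npy',d); i,f=cam(n); print(n,i)
    for q in('clip_coil','clip_lips','board_edge','small_clip_coil'):
        for r in robot.search_frame(n,q)[:3]: print(n,q,round(r['score'],2),c2w(n,r['point']).round(1))
print(robot.get_obs()['t'])
E
```

```text
pics
0.0 [ 253.9767537  -597.62265187  230.38038036] [-3.13964304e+00  2.51889406e-05  4.01831938e-01] 85.30837641487982
top {'fovy': 42.97103302469928, 'cx': 315.7853161266424, 'cy': 231.48121179219703, 'rvec': array([ 2.16545109, -2.13160464,  0.20044018]), 'tvec': array([ -50.11266434,  575.67199472, 1031.69445949])}
top clip_coil 0.93 [ 472.8 -324.2  122.1]
top clip_lips 0.77 [ 473.3 -325.6  129.3]
top board_edge 0.62 [533.2 267.8  11.4]
top small_clip_coil 0.72 [ 478.9 -206.8  106.2]
side {'fovy': 47.32384338494143, 'cx': 313.21741981665696, 'cy': 232.0390982832124, 'rvec': array([ 2.16271509, -0.27356572,  0.12177621]), 'tvec': array([-534.27027078,  183.04583918,  907.89121671])}
side clip_coil 0.77 [ 479.7 -339.3  118.4]
side clip_lips 0.59 [ 480.2 -341.5  118.6]
side board_edge 0.66 [533.2 242.2  10. ]
side small_clip_coil 0.69 [ 468.6 -212.3  102.1]
0.5
```

View pics/top0.png

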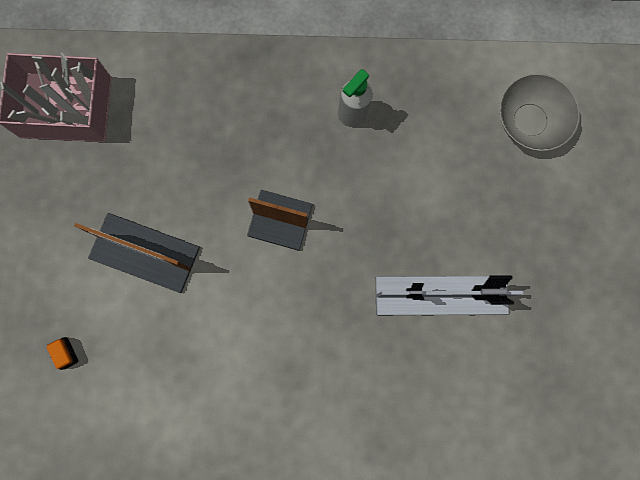

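View pics/side0.png

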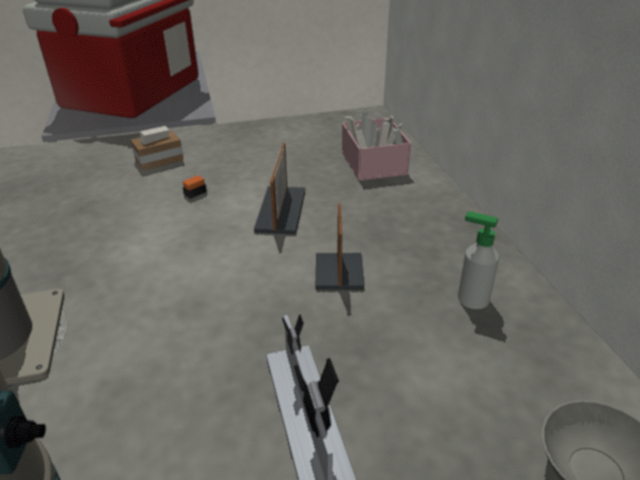

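The top view shows the wide board with its sheet at about (75–190, 225–268) and the narrow panel at (280, 212). The large clip is at (495, 290) on the rail and the small clip at (416, 290). Next I extract the geometry from depth.

Run:
```python
from h import *
d=np.load('top0.npy'); P=cloud('top',d); Z=P[...,2]; im=cv2.imread('pics/top0.png')
print('table',np.median(Z[350:,200:500]))
def reg(u0,u1,v0,v1,lo,hi,name):
    s=P[v0:v1,u0:u1].reshape(-1,3); m=(s[:,2]>lo)&(s[:,2]<hi); q=s[m]
    c,sz,a=cv2.minAreaRect(q[:,:2].astype(np.float32))
    w=np.linalg.svd(q[:,:2]-q[:,:2].mean(0))[2][0] if len(q)<3000 else None
    print(name,len(q),'mean',q.mean(0).round(1),'rect c',np.round(c,1),'sz',np.round(sz,1),round(a,1),'ang',np.degrees(np.arctan2(w[1],w[0])).round(2),'z',q[:,2].min().round(),q[:,2].max().round()); return q
reg(60,205,210,300,116,140,'board')
reg(240,320,185,255,116,140,'narrow')
reg(370,520,265,325,78,92,'railtop')
reg(465,520,265,325,95,175,'clip')
reg(465,520,265,325,130,175,'clip hi')
reg(465,520,265,325,142,175,'clip vhi')
reg(400,435,265,325,92,175,'small')
reg(400,435,265,325,115,175,'small hi')
x=cv2.resize(im[260:330,360:540],None,fx=4,fy=4,interpolation=2); y=cv2.resize(im[200:300,60:210],None,fx=4,fy=4,interpolation=2)
cv2.imwrite('pics/z1.png',x);cv2.imwrite('pics/z2.png',y)
ds=np.load('side0.npy'); Q=cloud('side',ds)
for (u0,u1,v0,v1,lo,hi,n) in [(250,310,140,235,112,140,'board'),(300,345,350,450,130,170,'clip hi'),(300,345,350,450,142,170,'clip vhi'),(280,345,310,450,78,90,'rail')]:
    s=Q[v0:v1,u0:u1].reshape(-1,3); q=s[(s[:,2]>lo)&(s[:,2]<hi)]; c=cv2.minAreaRect(q[:,:2].astype(np.float32)); print('side',n,len(q),q.mean(0).round(1),c,q[:,2].max())
```

```text
table -1.4575171238118583
board 485 mean [538.9 269.2 123.1] rect c [539.4 270.3] sz [180.9   7.3] 70.5 ang -109.47 z 116.0 128.0
narrow 268 mean [603.7  25.3 122.6] rect c [604.2  25. ] sz [99.5  7.2] 75.6 ang 75.38 z 116.0 128.0
railtop 448 mean [ 470.1 -262.5   83.3] rect c [ 472.1 -269.4] sz [235.3  24. ] 89.3 ang -88.81 z 78.0 92.0
clip 736 mean [ 472.1 -330.2  133.2] rect c [ 471.4 -331.7] sz [46.1 45.3] 0.5 ang 177.94 z 95.0 161.0
clip hi 378 mean [ 472.6 -331.1  147.9] rect c [ 471.5 -332. ] sz [46.1 37.2] 0.9 ang -179.28 z 130.0 161.0
clip vhi 264 mean [ 472.3 -331.   152.9] rect c [ 471.5 -332. ] sz [46.1 37.2] 0.9 ang -179.05 z 142.0 161.0
small 216 mean [ 469.7 -205.4  110.8] rect c [ 468.9 -205.8] sz [26.2 21.5] 2.0 ang -179.6 z 95.0 128.0
small hi 86 mean [ 469.7 -205.9  121.7] rect c [ 469.  -206.4] sz [26.2 18.4] 2.0 ang -179.6 z 115.0 128.0
side board 228 [539.8 257.9 122.1] ((542.98681640625, 269.57861328125), (182.4855499267578, 8.40243148803711), 70.6713638305664) 127.91423111055288
side clip hi 559 [ 481.3 -336.   147.1] ((473.8187255859375, -332.49493408203125), (46.20928192138672, 36.511173248291016), 1.0391112565994263) 160.47070705998377
side clip vhi 371 [ 481.9 -336.3  152.8] ((473.81085205078125, -332.48687744140625), (46.208702087402344, 36.47669982910156), 1.0665963888168335) 160.47070705998377
side rail 722 [ 473.  -296.9   84.4] ((470.2713623046875, -269.49267578125), (24.798755645751953, 235.86209106445312), 2.610121488571167) 89.94853981791763
```

View pics/z1.png

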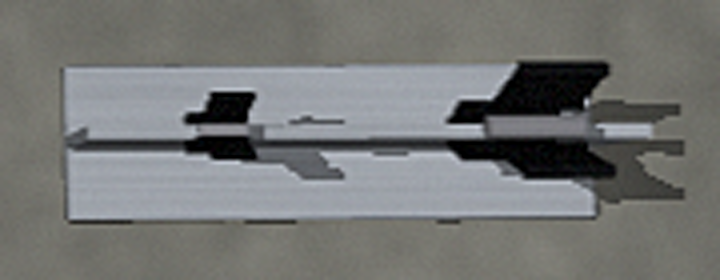

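View pics/z2.png

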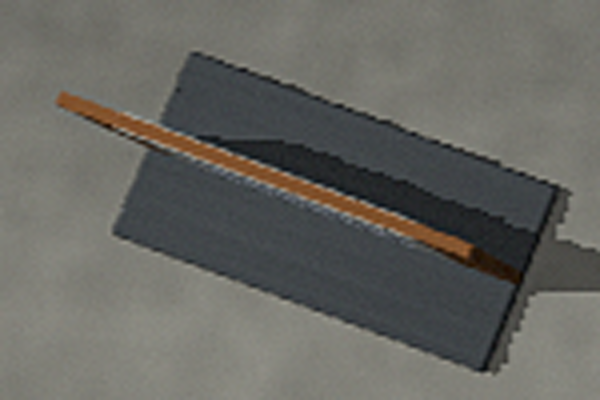

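The large clip is at about (472.5, −332), with its handle tops near z 157 and a yaw of about 1°. The board edge middle is at about (540.5, 270), with y at 70.5°. First I turn the tool to yaw 91°.

>>> arm_command(rows=[{"linear": [0,0,0],"angular": [0,0,-1],"gripper": -1},{"linear": [0,0,0],"angular": [0,0,-1],"gripper": -1},{"linear": [0,0,0],"angular": [0,0,-1],"gripper": -1},{"linear": [0,0,0],"angular": [0,0,-1],"gripper": -1},{"linear": [0,0,0],"angular": [0,0,-1],"gripper": -1},{"linear": [0,0,0],"angular": [0,0,-1],"gripper": -1},{"linear": [0,0,0],"angular": [0,0,-1],"gripper": -1},{"linear": [0,0,0],"angular": [0,0,-1],"gripper": -1},{"linear": [0,0,0],"angular": [0,0,-1],"gripper": -1},{"linear": [0,0,0],"angular": [0,0,-1],"gripper": -1},{"linear": [0,0,0],"angular": [0,0,-1],"gripper": -1},{"linear": [0,0,0],"angular": [0,0,-1],"gripper": -1},{"linear": [0,0,0],"angular": [0,0,-1],"gripper": -1},{"linear": [0,0,0],"angular": [0,0,-1],"gripper": -1},{"linear": [0,0,0],"angular": [0,0,-0.9],"gripper": -1}])

```text
t: 1.75
tool_pos: [254.1, -598.3, 231.4]
tool_rot: [-3.142, 0.0, 1.597]
wrist_force: [-0.4, 0.8, -0.6]
opening: 85.8
```

>>> arm_command(rows=[{"linear": [0.72,0.63,0],"angular": [0,0,0],"gripper": -1},{"linear": [0.72,0.63,0],"angular": [0,0,0],"gripper": -1},{"linear": [0.72,0.63,0],"angular": [0,0,0],"gripper": -1},{"linear": [0.72,0.63,0],"angular": [0,0,0],"gripper": -1},{"linear": [0.72,0.63,0],"angular": [0,0,0],"gripper": -1},{"linear": [0.72,0.63,0],"angular": [0,0,0],"gripper": -1},{"linear": [0.72,0.63,0],"angular": [0,0,0],"gripper": -1},{"linear": [0.72,0.63,0],"angular": [0,0,0],"gripper": -1},{"linear": [0.72,0.63,0],"angular": [0,0,0],"gripper": -1},{"linear": [0.72,0.63,0],"angular": [0,0,0],"gripper": -1},{"linear": [0.72,0.63,0],"angular": [0,0,0],"gripper": -1},{"linear": [0.72,0.63,0],"angular": [0,0,0],"gripper": -1},{"linear": [0,0,0],"angular": [0,0,0],"gripper": -1},{"linear": [0,0,0],"angular": [0,0,0],"gripper": -1}])

```text
t: 2.92
tool_pos: [476.5, -332.0, 231.5]
tool_rot: [3.141, -0.0, 1.598]
wrist_force: [-0.7, -0.5, 0.4]
opening: 85.2
```

Run:
```python
from h import *
o=robot.get_obs(); im,d=robot.snapshot('wrist'); save('w1',im); i,f=cam('wrist')
M=np.array(i['mount']); print(o['t'],o['tool_pos'],o['tool_rot'],M.round(3),i['fovy'])
T=R.from_euler('xyz',o['tool_rot']).as_matrix()
w=lambda p:(T@(M[:3,:3]@np.array(p).T+M[:3,3:])).T+o['tool_pos']
for q in('clip_coil','clip_lips','small_clip_coil'):
    for r in robot.search_frame('wrist',q)[:2]: print(q,round(r['score'],2),w([r['point']]).round(1))
v,u=np.mgrid[:480,:640]; a=(u-i['cx'])/f;b=(v-i['cy'])/f;th=np.hypot(a,b)+1e-9
dm=d.astype(float); k=np.tan(th)/th
P=np.dstack([a*k*dm,b*k*dm,dm]); W=w(P.reshape(-1,3)).reshape(480,640,3)
m=(d>0)&(th<1.3)
for lo in(130,140,148):
    s=m&(W[...,2]>lo)&(W[...,2]<170)&(abs(W[...,0]-472)<45)&(abs(W[...,1]+332)<45)
    q=W[s]; print(lo,len(q),q.mean(0).round(1),q.max(0),cv2.minAreaRect(q[:,:2].astype(np.float32)))
s=m&(W[...,2]>75)&(W[...,2]<95)&(abs(W[...,0]-472)<15); q=W[s]; print(q.mean(0),cv2.fitLine(q[:,:2].astype(np.float32),1,0,.01,.01).ravel())
```

```text
2.9167 [ 476.49456653 -331.9731784   231.5243545 ] [ 3.14077507e+00 -3.56333757e-04  1.59803278e+00] [[ 1.00000e-03 -9.65000e-01 -2.64000e-01  6.63790e+01]
 [ 1.00000e+00  1.00000e-03 -0.00000e+00 -3.05000e-01]
 [ 1.00000e-03 -2.64000e-01  9.65000e-01 -1.42004e+02]
 [ 0.00000e+00  0.00000e+00  0.00000e+00  1.00000e+00]] 65.70646984690485
clip_coil 0.82 [[ 469.9 -330.4  131.8]]
clip_lips 0.6 [[ 474.9 -329.1  135.4]]
small_clip_coil 0.79 [[ 471.  -205.8  112.5]]
130 2404 [ 472.  -330.4  148.3] [ 495.47017601 -313.38085886  159.32275392] ((472.4288024902344, -331.5738525390625), (46.19297409057617, 35.88896560668945), 1.0564465522766113)
140 1821 [ 472.4 -330.5  152.4] [ 495.47017601 -313.38085886  159.32275392] ((472.4307556152344, -331.6424560546875), (46.181602478027344, 35.83149719238281), 0.9565221071243286)
148 1322 [ 472.1 -330.6  155.5] [ 495.47017601 -313.38085886  159.32275392] ((472.4308776855469, -331.64691162109375), (46.18030548095703, 35.831600189208984), 0.945244550704956)
[ 470.97791889 -268.32842442   83.81619187] [ 1.8382901e-02 -9.9983102e-01  4.7192108e+02 -3.1682581e+02]
```

View pics/w1.png

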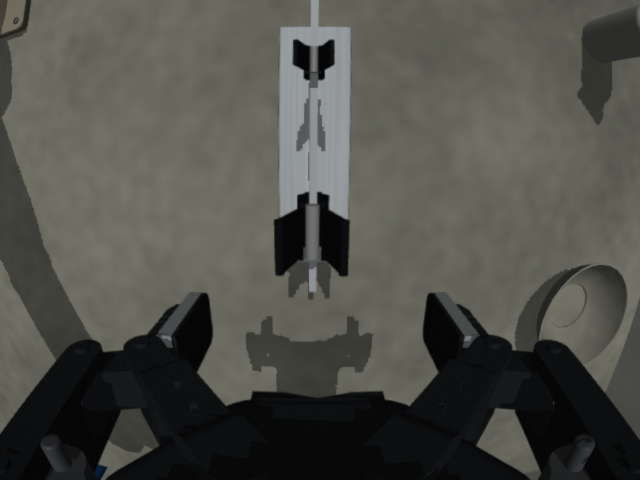

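The wrist view shows the large clip at (312, 240), between the fingers and squarely aligned with the rail. I correct 4 mm sideways, descend and squeeze.

>>> arm_command(rows=[{"linear": [0,-0.14,0.5],"angular": [0,0,0],"gripper": -1},{"linear": [0,0,0.6],"angular": [0,0,0],"gripper": -1},{"linear": [0,0,0.6],"angular": [0,0,0],"gripper": -1},{"linear": [0,0,0.6],"angular": [0,0,0],"gripper": -1},{"linear": [0,0,0.6],"angular": [0,0,0],"gripper": -1},{"linear": [0,0,0.4],"angular": [0,0,0],"gripper": -1},{"linear": [0,0,0.25],"angular": [0,0,0],"gripper": -1},{"linear": [0,0,0],"angular": [0,0,0],"gripper": -1},{"linear": [0,0,0],"angular": [0,0,0],"gripper": -1}], force=40)

```text
t: 3.87
tool_pos: [470.5, -334.6, 124.9]
tool_rot: [-3.141, 0.0, 1.593]
wrist_force: [0.0, -0.4, 0.2]
opening: 85.4
```

>>> arm_command(rows=[{"linear": [0,0,0],"angular": [0,0,0],"gripper": 1},{"linear": [0,0,0],"angular": [0,0,0],"gripper": 1},{"linear": [0,0,0],"angular": [0,0,0],"gripper": 1},{"linear": [0,0,0],"angular": [0,0,0],"gripper": 1},{"linear": [0,0,0],"angular": [0,0,0],"gripper": 1},{"linear": [0,0,0],"angular": [0,0,0],"gripper": 1},{"linear": [0,0,0],"angular": [0,0,0],"gripper": 1},{"linear": [0,0,0],"angular": [0,0,0],"gripper": 1},{"linear": [0,0,0],"angular": [0,0,0],"gripper": 1},{"linear": [0,0,0],"angular": [0,0,0],"gripper": 1}], force=40)

```text
t: 4.7
tool_pos: [470.8, -334.0, 124.7]
tool_rot: [-3.141, -0.0, 1.594]
wrist_force: [0.8, -0.7, -1.0]
opening: 18.0
```

>>> arm_command(rows=[{"linear": [0,0,-0.3],"angular": [0,0,0],"gripper": 1},{"linear": [0,0,-0.5],"angular": [0,0,0],"gripper": 1},{"linear": [0,0,-0.7],"angular": [0,0,0],"gripper": 1},{"linear": [0,0,-0.7],"angular": [0,0,0],"gripper": 1},{"linear": [0,0,-0.7],"angular": [0,0,0],"gripper": 1},{"linear": [0,0,-0.7],"angular": [0,0,0],"gripper": 1},{"linear": [0,0,-0.7],"angular": [0,0,0],"gripper": 1},{"linear": [0,0,0],"angular": [0,0,0],"gripper": 1},{"linear": [0,0,0],"angular": [0,0,0],"gripper": 1}])

```text
t: 5.45
tool_pos: [471.4, -334.3, 255.4]
tool_rot: [3.139, 0.002, 1.594]
wrist_force: [-0.6, 0.3, -0.8]
opening: 17.8
```

```bash
cat >> h.py <<'E'
def wrist(name):
    o=robot.get_obs(); im,d=robot.snapshot('wrist'); save(name,im); i,f=cam('wrist')
    M=np.array(i['mount']); T=R.from_euler('xyz',o['tool_rot']).as_matrix()
    w=lambda p:(T@(M[:3,:3]@np.array(p).T+M[:3,3:])).T+o['tool_pos']
    v,u=np.mgrid[:480,:640]; a=(u-i['cx'])/f;b=(v-i['cy'])/f;th=np.hypot(a,b)+1e-9
    k=np.tan(th)/th; dm=d.astype(float)
    W=w(np.dstack([a*k*dm,b*k*dm,dm]).reshape(-1,3)).reshape(480,640,3); W[(d<=0)|(th>1.3)]=np.nan
    return o,im,W,w
E
python3 - <<'E'
from h import *
o,im,W,w=wrist('w2'); print(o['t'],o['tool_pos'],o['tool_rot'],o['opening'])
for q in('clip_coil','clip_lips'):
    for r in robot.search_frame('wrist',q)[:2]: print(q,round(r['score'],2),w([r['point']]).round(1))
im,d=robot.snapshot('side'); save('s2',im); np.save('s2.npy',d)
for q in('clip_coil','clip_lips'):
    for r in robot.search_frame('side',q)[:2]: print(q,round(r['score'],2),c2w('side',r['point']).round(1))
cv2.imwrite('pics/s2z.png',cv2.resize(im[200:480,220:460,::-1],None,fx=2,fy=2))
E
```

```text
5.45 [ 471.41764247 -334.30981062  255.42395595] [3.13908458e+00 1.83145354e-03 1.59375499e+00] 17.815889372424753
clip_coil 0.9 [[ 469.5 -321.   240. ]]
clip_lips 0.66 [[ 474.7 -323.1  243.7]]
clip_coil 0.6 [ 469.3 -340.6  235.2]
clip_lips 0.71 [ 469.4 -342.7  233.1]
clip_lips 0.64 [500.5 238.3  11.6]
```

View pics/w2.png

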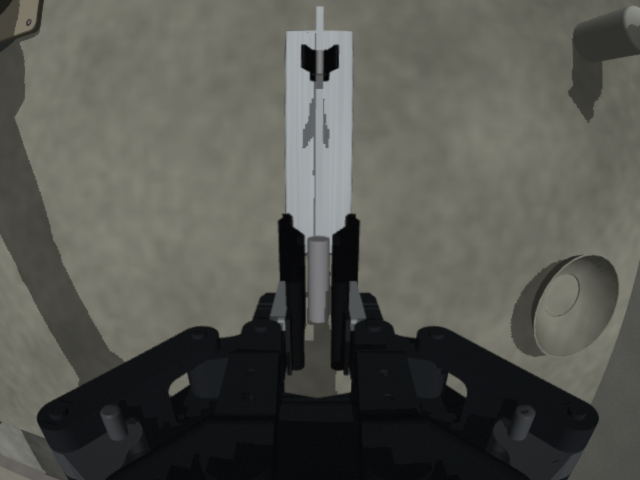

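View pics/s2z.png

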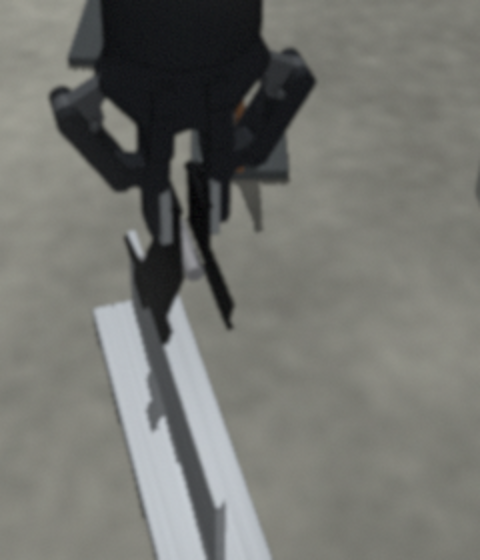

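The clip is held, with its jaws open and the rail clear below. The coil spans (318, 240–320) in the wrist view. Next I measure the coil relative to the TCP.

Run:
```python
from h import *
o,im,W,w=wrist('w3')
for n,(u0,u1,v0,v1) in dict(coil=(311,326,243,318),coilend=(311,326,239,246),coilfront=(311,326,312,320),hl=(283,300,225,285),hr=(338,354,225,285)).items():
    q=W[v0:v1,u0:u1].reshape(-1,3); q=q[~np.isnan(q[:,0])]
    print(n,np.percentile(q,[5,50,95],axis=0).round(1).tolist())
print(W[236:330:6,318].round(1))
q=W[200:400,270:370].reshape(-1,3); q=q[(q[:,2]>200)&(abs(q[:,0]-471)<25)]; print(q.min(0),q.max(0))
```

```text
coil [[467.1, -346.5, 238.0], [470.1, -329.5, 239.2], [473.2, -313.6, 240.3]]
coilend [[466.6, -313.1, 235.3], [469.7, -311.6, 238.6], [472.7, -311.0, 240.2]]
coilfront [[467.3, -349.3, 238.2], [470.5, -347.3, 239.2], [473.8, -345.5, 240.4]]
hl [[452.2, -334.9, 215.4], [457.6, -313.9, 229.6], [462.5, -309.4, 280.3]]
hr [[477.3, -334.8, 217.3], [482.8, -314.1, 228.3], [487.8, -308.8, 279.4]]
[[ 469.6 -310.8  232.2]
 [ 469.7 -311.4  240. ]
 [ 469.7 -314.1  240.2]
 [ 469.8 -316.9  239.9]
 [ 469.9 -319.7  239.6]
 [ 469.9 -322.3  240.4]
 [ 470.  -325.8  238.5]
 [ 470.1 -327.9  240.5]
 [ 470.1 -331.2  239.6]
 [ 470.2 -333.8  240.3]
 [ 470.3 -336.7  240.4]
 [ 470.4 -340.   239.9]
 [ 470.4 -343.   240. ]
 [ 470.5 -346.8  238.7]
 [ 470.6 -349.5  239.6]
 [ 473.8 -484.8   -1. ]]
[ 448.74946091 -353.18969946  200.02357729] [ 491.66679159 -308.0971548   337.17518674]
```

The coil centre lies at (−1, +4, −20) mm from the TCP in world axes, because the clip slid down about 12 mm during the squeeze. I carry it above the board.

>>> arm_command(rows=[{"linear": [0.3,0.13,0],"angular": [0,0,0],"gripper": 1},{"linear": [0.6,0.13,0],"angular": [0,0,0],"gripper": 1},{"linear": [0.9,0.13,0],"angular": [0,0,0],"gripper": 1},{"linear": [0.9,0.13,0],"angular": [0,0,0],"gripper": 1},{"linear": [0.9,0.13,0],"angular": [0,0,0],"gripper": 1},{"linear": [0.9,0.13,0],"angular": [0,0,0],"gripper": 1},{"linear": [0.9,0.13,0],"angular": [0,0,0],"gripper": 1},{"linear": [0.9,0.13,0],"angular": [0,0,0],"gripper": 1},{"linear": [0.9,0.13,0],"angular": [0,0,0],"gripper": 1},{"linear": [0.9,0.13,0],"angular": [0,0,0],"gripper": 1},{"linear": [0.9,0.13,0],"angular": [0,0,0],"gripper": 1},{"linear": [0.9,0.13,0],"angular": [0,0,0],"gripper": 1},{"linear": [0.9,0.13,0],"angular": [0,0,0],"gripper": 1},{"linear": [0.9,0.13,0],"angular": [0,0,0],"gripper": 1},{"linear": [0.9,0.13,0],"angular": [0,0,0],"gripper": 1},{"linear": [0.9,0.13,0],"angular": [0,0,0],"gripper": 1},{"linear": [0.9,0.13,0],"angular": [0,0,0],"gripper": 1},{"linear": [0.9,0.13,0],"angular": [0,0,0],"gripper": 1},{"linear": [0.9,0.13,0],"angular": [0,0,0],"gripper": 1},{"linear": [0.9,0.13,0],"angular": [0,0,0],"gripper": 1}])

```text
t: 7.47
tool_pos: [536.4, 182.9, 253.7]
tool_rot: [-3.141, -0.0, 1.595]
wrist_force: [0.5, -0.1, -0.9]
opening: 18.0
```

>>> arm_command(rows=[{"linear": [0.9,0.1,0],"angular": [0,0,0],"gripper": 1},{"linear": [0.9,0.05,0],"angular": [0,0,0],"gripper": 1},{"linear": [0.6,0,0],"angular": [0,0,0],"gripper": 1},{"linear": [0.4,0,0],"angular": [0,0,0],"gripper": 1},{"linear": [0,0,0],"angular": [0,0,0.9],"gripper": 1},{"linear": [0,0,0],"angular": [0,0,0.9],"gripper": 1},{"linear": [0,0,0],"angular": [0,0,0.9],"gripper": 1},{"linear": [0,0,0],"angular": [0,0,0.9],"gripper": 1},{"linear": [0,0,0],"angular": [0,0,0.9],"gripper": 1},{"linear": [0,0,0],"angular": [0,0,0],"gripper": 1},{"linear": [0,0,0],"angular": [0,0,0],"gripper": 1}])

```text
t: 8.38
tool_pos: [539.3, 264.6, 253.7]
tool_rot: [-3.142, 0.001, 1.236]
wrist_force: [0.8, -0.0, -1.3]
opening: 18.1
```

Run:
```python
from h import *
o,im,W,w=wrist('w4'); print(o['t'],o['tool_pos'],o['tool_rot'],o['opening'])
np.save('w4.npy',W)
im,d=robot.snapshot('top'); save('t4',im); P=cloud('top',d)
T=R.from_euler('xyz',o['tool_rot']).as_matrix()
for n,X in(('wrist',W),('top',P)):
    q=X.reshape(-1,3); q=q[(q[:,2]>110)&(q[:,2]<135)&(np.hypot(q[:,0]-540,q[:,1]-270)<115)]
    print(n,len(q),q.mean(0).round(1),cv2.minAreaRect(q[:,:2].astype(np.float32)),np.percentile(q[:,2],[50,90,99]))
q=W.reshape(-1,3); t=(q-o['tool_pos'])@T; s=(t[:,2]>13)&(t[:,2]<18)&(abs(t[:,1])<5)&(abs(t[:,0])<40); print('coil tool',s.sum(),t[s].min(0),t[s].max(0),t[s].mean(0))
```

```text
8.3833 [539.30780566 264.59690447 253.7041642 ] [-3.14153156e+00  6.05090693e-04  1.23557170e+00] 18.083714111255297
wrist 1291 [551.8 303.1 124.4] ((540.433837890625, 270.7650451660156), (180.16464233398438, 6.798464298248291), 70.63701629638672) [124.39387401 125.32075928 126.11074571]
top 290 [526.4 234.1 123. ] ((528.4675903320312, 239.45697021484375), (115.74624633789062, 7.277132987976074), 70.43297576904297) [123.33567394 125.74553259 127.53713372]
coil tool 1506 [-18.04302534  -4.66611156  13.00484785] [22.58541713  4.99328022 17.98828851] [ 3.74729286  0.13338457 14.39597364]
```

View pics/w4.png

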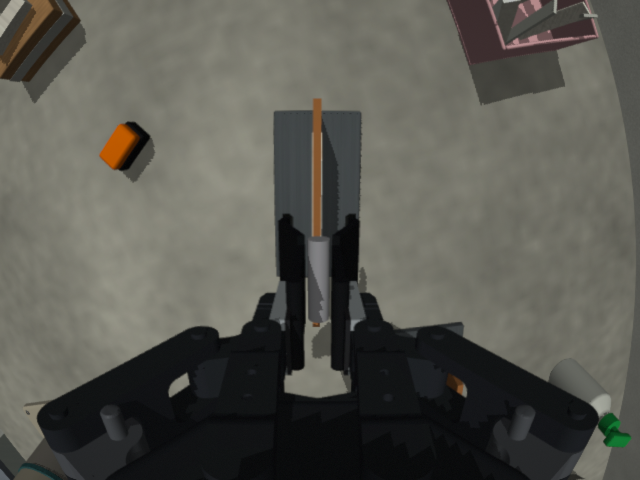

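The board runs straight under the coil in the picture, from (317, 100) to (317, 325), and the depth agrees. The remaining offset is about 3 mm, so I correct that and descend.

>>> arm_command(rows=[{"linear": [0.09,-0.03,0.2],"angular": [0,0,0],"gripper": 1},{"linear": [0,0,0.35],"angular": [0,0,0.03],"gripper": 1},{"linear": [0,0,0.35],"angular": [0,0,0],"gripper": 1},{"linear": [0,0,0.35],"angular": [0,0,0],"gripper": 1},{"linear": [0,0,0.35],"angular": [0,0,0],"gripper": 1},{"linear": [0,0,0.35],"angular": [0,0,0],"gripper": 1},{"linear": [0,0,0.35],"angular": [0,0,0],"gripper": 1},{"linear": [0,0,0.3],"angular": [0,0,0],"gripper": 1},{"linear": [0,0,0.2],"angular": [0,0,0],"gripper": 1},{"linear": [0,0,0.13],"angular": [0,0,0],"gripper": 1},{"linear": [0,0,0],"angular": [0,0,0],"gripper": 1},{"linear": [0,0,0],"angular": [0,0,0],"gripper": 1}])

```text
t: 9.48
tool_pos: [539.8, 267.7, 166.0]
tool_rot: [3.141, -0.0, 1.231]
wrist_force: [0.3, -0.0, -0.6]
opening: 18.1
```

Run:
```python
from h import *
o,im,W,w=wrist('w5'); print(o['t'],o['tool_pos'],o['tool_rot'],o['wrist_force'],o['opening'])
im,d=robot.snapshot('side'); save('s5',im)
cv2.imwrite('pics/s5z.png',cv2.resize(im[90:250,200:360,::-1],None,fx=3.5,fy=3.5))
T=R.from_euler('xyz',o['tool_rot']).as_matrix()
q=W.reshape(-1,3); t=(q-o['tool_pos'])@T; s=(t[:,2]>13)&(t[:,2]<18)&(abs(t[:,1])<5)&(abs(t[:,0])<40); print('coil tool',s.sum(),t[s].min(0),t[s].max(0),q[s].mean(0))
```

```text
9.4833 [539.77893454 267.71309239 166.01614115] [ 3.14136728e+00 -2.36474422e-04  1.23142888e+00] [ 0.25615862 -0.00901268 -0.6290319 ] 18.137430005230986
coil tool 1512 [-17.79815887  -4.67826744  13.00012074] [22.61513012  4.99540464 17.97105716] [541.18613985 271.34412694 151.65633318]
```

View pics/w5.png

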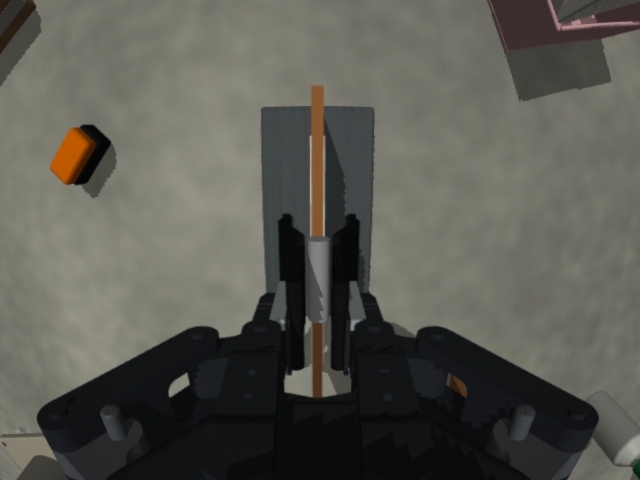

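View pics/s5z.png

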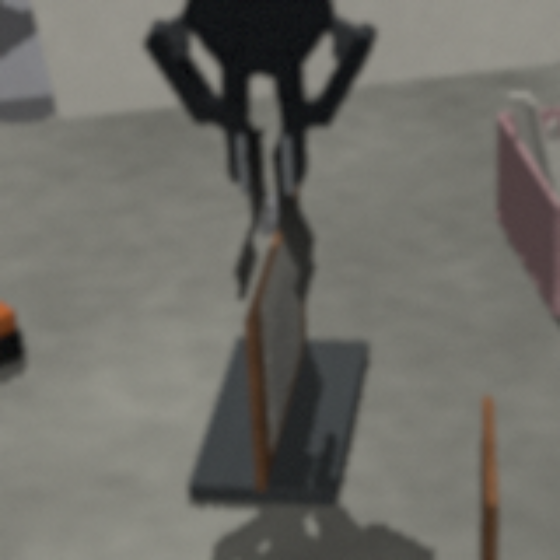

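The lips straddle the board: the side view shows a jaw on each face, and the board runs below the coil. I release gradually.

>>> arm_command(rows=[{"linear": [0,0,0],"angular": [0,0,0],"gripper": 0.5},{"linear": [0,0,0],"angular": [0,0,0],"gripper": 0.4},{"linear": [0,0,0],"angular": [0,0,0],"gripper": 0.3},{"linear": [0,0,0],"angular": [0,0,0],"gripper": 0.2},{"linear": [0,0,0],"angular": [0,0,0],"gripper": 0.1},{"linear": [0,0,0],"angular": [0,0,0],"gripper": 0},{"linear": [0,0,0],"angular": [0,0,0],"gripper": -0.1},{"linear": [0,0,0],"angular": [0,0,0],"gripper": -0.3},{"linear": [0,0,0],"angular": [0,0,0],"gripper": -0.6},{"linear": [0,0,0],"angular": [0,0,0],"gripper": -1},{"linear": [0,0,0],"angular": [0,0,0],"gripper": -1},{"linear": [0,0,0],"angular": [0,0,0],"gripper": -1},{"linear": [0,0,0],"angular": [0,0,0],"gripper": -1},{"linear": [0,0,0],"angular": [0,0,0],"gripper": -1}])

```text
t: 10.75
tool_pos: [539.6, 267.6, 165.9]
tool_rot: [3.142, -0.0, 1.231]
wrist_force: [0.6, 0.8, -0.6]
opening: 85.2
```

Run:
```python
from h import *
o,im,W,w=wrist('w6'); print(o['t'],o['tool_pos'],o['wrist_force'],o['opening'])
print(W[230:330:8,318].round(1))
```

```text
10.75 [539.63155679 267.5881119  165.93741828] [ 0.55371598  0.77706857 -0.55867167] 85.15793024106475
[[546.5 286.8 124.7]
 [545.1 282.9 124.8]
 [547.1 288.5 159.2]
 [545.9 285.2 159.5]
 [544.8 282.1 160. ]
 [543.4 278.  158.1]
 [542.4 275.1 159.7]
 [541.1 271.6 159.6]
 [539.8 267.8 159.2]
 [538.4 263.9 158.5]
 [537.2 260.5 159.2]
 [535.9 256.6 159.1]
 [534.4 252.5 158.7]]
```

View pics/w6.png

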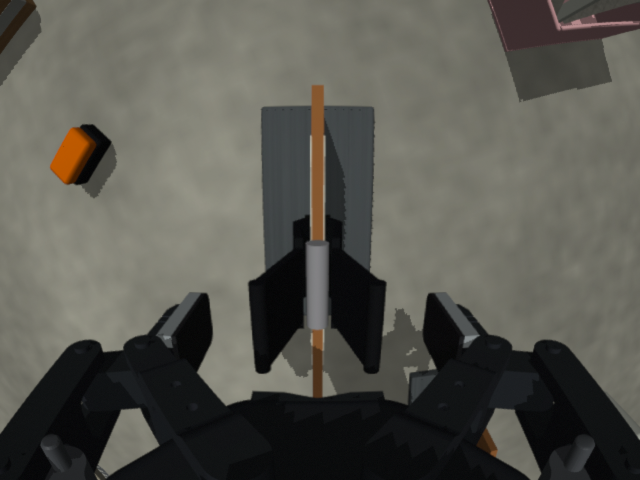

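The clip has closed on the board. Its coil is centred at about (541, 271) with z near 155, 30 mm above the edge, and the fingers are clear of it. I retreat straight up.

>>> arm_command(rows=[{"linear": [0,0,-0.3],"angular": [0,0,0],"gripper": -1},{"linear": [0,0,-0.7],"angular": [0,0,0],"gripper": -1},{"linear": [0,0,-0.7],"angular": [0,0,0],"gripper": -1},{"linear": [0,0,-0.7],"angular": [0,0,0],"gripper": -1},{"linear": [0,0,-0.7],"angular": [0,0,0],"gripper": -1},{"linear": [0,0,-0.7],"angular": [0,0,0],"gripper": -1},{"linear": [0,0,-0.4],"angular": [0,0,0],"gripper": -1},{"linear": [0,0,0],"angular": [0,0,0],"gripper": -1},{"linear": [0,0,0],"angular": [0,0,0],"gripper": -1},{"linear": [0,0,0],"angular": [0,0,0],"gripper": -1}])

```text
t: 11.63
tool_pos: [539.1, 267.2, 291.2]
tool_rot: [-3.141, 0.001, 1.231]
wrist_force: [-0.6, 0.7, -1.6]
opening: 85.5
```

Run:
```python
from h import *
o,im,W,w=wrist('w7'); print(o['t'],o['tool_pos'],o['wrist_force'])
q=W.reshape(-1,3)
def f(lo,hi,r):
    s=(q[:,2]>lo)&(q[:,2]<hi)&(np.hypot(q[:,0]-540,q[:,1]-270)<r); return q[s]
h=f(175,205,45); print('handles',cv2.minAreaRect(h[:,:2].astype(np.float32)),h[:,2].max())
b=f(115,135,120); print('board',cv2.minAreaRect(b[:,:2].astype(np.float32)))
u=np.array([np.cos(np.radians(70.5)),np.sin(np.radians(70.5))]); n=np.array([-u[1],u[0]])
t=np.c_[(q[:,:2]-[540.4,270.6])@n,(q[:,:2]-[540.4,270.6])@u,q[:,2]]
c=t[(abs(t[:,0])<4)&(abs(t[:,1])<40)&(t[:,2]>145)&(t[:,2]<170)]; print('coil across/along/z',c.min(0).round(1),c.max(0).round(1),np.median(c,0).round(1))
im,d=robot.snapshot('side'); save('s7',im)
a=cv2.resize(im[90:250,200:360,::-1],None,fx=3,fy=3); bb=cv2.resize(im[300:460,240:400,::-1],None,fx=2,fy=3)
cv2.imwrite('pics/s7z.png',np.hstack([a,bb]))
for r in robot.search_frame('side','small_clip_coil')[:1]: print(c2w('side',r['point']).round(1))
```

```text
11.6333 [539.07708093 267.1867509  291.17790915] [-0.63839812  0.73427033 -1.57329972]
handles ((540.1132202148438, 270.01885986328125), (35.73397445678711, 46.05231857299805), 70.6668930053711) 198.86452233638886
board ((542.2053833007812, 270.5495300292969), (178.53041076660156, 23.227052688598633), 75.2384033203125)
coil across/along/z [ -3.9 -20.9 152.6] [  3.8  19.4 161.3] [-0.000e+00  1.000e-01  1.586e+02]
[ 473.6 -212.2   98.3]
```

View pics/s7z.png

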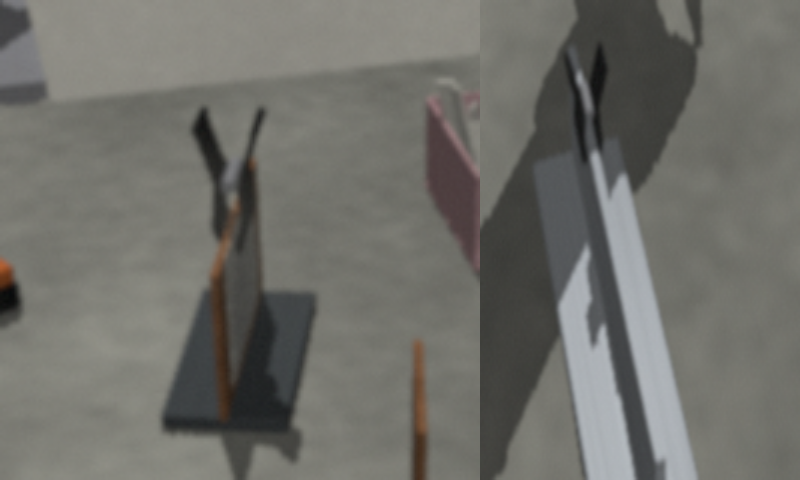

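The clip stands upright and centred on the wide board (coil near (230, 180) in the crop, handles symmetric), and the small clip is still on the rail. I hand the job in.

```bash
python3 -c "
from h import *
print(robot.job_done(), robot.get_obs()['t'])"
```

```text
the job is handed in; nothing more can be done
the job is handed in; nothing more can be done
```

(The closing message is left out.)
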